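# Tip the pill box onto its taped place

### The arm

A 7-joint arm with a two-finger parallel gripper is mounted at the origin on the work surface. World frame = base frame: x ahead of the robot, y to its left, z up, the work surface at z = 0. Lengths are in m, angles in rad, forces in N, time in s.
With the tool pointing down it reaches from about 0.4 to 0.85 m from the base axis. Payload 10.4 kg.
Tool frame: the origin (TCP) lies between the finger pads; the fingertips stand 22 mm ahead of it and the grasp point (between the pads) lies 3 mm ahead of it; z points along the fingers, y is the line along which they close (so a half turn about z gives the same grasp; the last joint's range is limited). The gripper opens to 85 mm and grips with 20 to 120 N. Pads are 22 mm wide; open, the fingers measure 114 mm over their backs; the gripper's body (76 mm by 85 mm) begins 54 mm behind the grasp point. The pads swing forward as they close: fully open they stand 13 mm farther back than shut.
Start: joints at [1.16, 0.332, -0.065, 1.46, 0.022, 1.35, -0.088], TCP at [0.236, -0.579, 0.253] pointing down, gripper open.
Joint ranges: [-2.6, 2.6], [-0.5, 2.12], [-1.47, 1.34], [0.16, 2.42], [-1.27, 4.41], [0.06, 2.06], [-2.6, 2.6]. Speed limits (rad/s): [2.22, 2.22, 2.79, 2.79, 3.14, 3.14, 3.14].

### API

Orientations are given as a unit quaternion [x, y, z, w].
In Python, from workcell import manip, camera, ticket, boxes_of, outline_of gives the robot as it stands.
- The arm moves only by the tool carry_out, never from a script. Its argument "deltas" is a list of rows, each a list of 5 numbers: the shift along the tool's x, y, z as a fraction of full scale, then the turn about the tool's z as a fraction of full scale, then the opening, from -1 (shut) to 1 (fully open), so that 0 is half open. In form: [[tx, ty, tz, spin, gripper], ...]. A call has 1 to 20 rows; each row is the pose to reach, as a shift and turn from the pose commanded when the call began, along the tool's axes at that moment; what a row does not reach only later rows make up. Full scale, the value 1, is 150 mm for a shift and 30 degrees for a turn. A row lasts 1/8 s, in which the tool goes at most 62.5 mm and 10.7 degrees, less where a joint would pass 70% of its speed; a pose out of reach is approached as far as the arm can. A call with a number of a shift or a turn outside -1 to 1 is refused whole. A call with a gripper value outside its range is refused whole. The fingers move at their own pace and stop on an object; "force" is the grip in N (left out, the last holds). Time passes only in rows, so rows that repeat a pose let the fingers close. It gives the time, the measured TCP pose, the force, the opening and the grip force at its end, in the units of the state.
- manip.get_obs(): the state, without advancing time (a new reading comes with each control period).
- camera(name): name is "scene" or "top"; returns a dict with "img" (420x560x3 uint8, red, green, blue), "depth" (420x560 float32, m along the optical axis (not along the pixel's ray), 0 where there is no reading), "vertical_fov" (degrees; the focal length in pixels is half the picture's height over the tangent of half this angle, whatever the lens; pixels are square), "cx", "cy" (the principal point, pixels), "k1" (the pictures are not rectified: a ray, as slopes to the right and down, at radius r is drawn at 1 + k1 r^2 times it, then the intrinsics apply), "R" (3x3) and "t" (3): a world point X has camera coordinates R X + t. Camera axes: x right, y down, z forward; pixel columns grow to the right and rows downward; lengths in m; the calibration is good to about 2 mm. A picture is of the moment at which its call begins.
- ticket.hand_in(): hands the job in; it is judged then, once.
Trained networks look in a picture, given as the dict that the camera call returned (one of the last four; its "shot" number tells which), for a name from the list of things; names that differ only in an ending like _2 or _b are one class to them, and where a whole thing is asked for, a point or a joint stands for the part that bears it (a point fixed in the world has none). Each returns a list of dicts, best first, with "conf" (0 to 1); they miss things now and then, are a little off and sometimes report something else, mostly with a low value. They report only what shows in the picture. A call takes as long as a camera call.
- boxes_of(query, picture): "position" ([x, y, z] in m, in world coordinates, good to about 4 mm: the middle of the surface that is visible of it).
- outline_of(query, picture): "region" (420x560 bool, what is visible of it).
The state is a dict: "clock": time; "joint_pos": joint angles; "joint_velocities": joint speeds; "tau": joint torques, N m; "position": TCP position; "ee_rot": TCP orientation; "ft_force": force on the tool from outside, world axes, zero at the start; "torque": the same for the moment, N m; "grip_width": opening from 0.0 (shut) to 1.0 (fully open); "grasp_force": force on a finger pad.
Only numpy, scipy, OpenCV 4.12 (cv2) and the standard library are available. Lean on these libraries where they do the work, as an engineer would, in place of code of your own. Each camera call takes 0.05 s, during which the arm holds its last target. There are 200 camera calls.

### The job

The yellow pill box stands on end on the green bedside stand; it should lie flat with its cover up in the white taped rectangle, where its owner can find and open it from bed. Push it over with the fingers, high up on the cover side so that it falls towards the tape, and slide it as needed so that no part of it sticks out past the tape's outer edge. Only push it, never pick it up, and leave the lota, the parrot, the mirror and the bulldog clip where they are.

Things in the scene. Friction and masses are not known exactly. Their poses are not given: they have to be found in the camera images.
- stand: Two nested green plastic stools, fixed: the upper seat is a flat square, 420 x 420 mm. Origin: centre of the seat's top surface (height 0), z up, x and y along its edges. It stands a little turned and shifted each time.
- tape: Rectangle of 8 mm wide white tape stuck flat on the seat (under 1 mm thick, no step), fixed. Outer edges 116 mm along its x by 150 mm along its y. Origin: its centre, on the seat; z up. Its +y points away from the pill box, which stands within 0.08 rad of its axes and 6 mm of its centre line.
- pillbox: Yellow plastic pill box standing on a small end, loose, about 0.14 kg: 64 mm wide (its x), 34 thick (its y), 110 tall (its z). Origin: centre of the end it stands on. Flip-top cover (cream, shut, immovable): -y face. Plain back: +y face, facing the tape, 10 to 40 mm short of its near outer edge. Pushed high on the cover it tips; past 17 degrees it falls by itself onto its back.
- foot_l (a point): Corner of the pill box's plain back (+y face): x = -32 mm, bottom end. The bottom edge of this face is the pivot of the fall and hardly slides.
- foot_r (a point): Corner of the pill box's plain back: x = +32 mm, bottom end. Once the box lies (34 mm high, its y axis down, its z axis along the fall) this end sticks out of the tape's near end; the box slides on the seat at 1 to 2 N.
- head_l (a point): Corner of the pill box's plain back: x = -32 mm, top end (110 mm from the bottom end).
- head_r (a point): Corner of the pill box's plain back: x = +32 mm, top end.
- lota: Round steel water pot (lota) with lid and brass knob, loose: 84 mm across, 111 mm tall. Origin: centre of its underside. Bystander, in the row along the seat's robot-side edge.
- parrot: Green ceramic parrot figurine on a white disc, loose: base 54 mm across, 96 mm tall. Origin: centre of its underside. Bystander in the same row.
- mirror: Small wooden mirror upright on a wooden foot, loose: foot 56 x 90 mm (x, y), 124 mm tall. Origin: centre of its underside. Bystander in the same row.
- clip: Chrome-plated bulldog clip lying flat, loose: 60 mm wide (its y), about 58 mm long (its x), 23 mm high. Origin: under its spring roll. Bystander near the seat's far edge.

How it is judged:
By the outcome, as a careful person would: the job done as asked, in the order asked, and still so for the second after the job is handed in, with the robot touching nothing.
It also fails if it takes over 35 s, if anything falls off the work surface, if the arm or the gripper's body presses on something with over 40 N, if the wrist force passes 120 N, or if a joint passes its speed limit or range.

## Working session

There is one attempt and no reset: what is moved stays moved. The work goes in short steps, Python scripts to look and compute and a tool call to move; the robot and the scene stay as the last step left them, time stands still between calls to the robot, and variables do not carry over. Pictures are saved under pics/ and viewed, at most 10 in all, crops included, and the job is handed in when it is done.

Besides the shell and the picture viewer there is one more tool, called after "Emit:" as name([rows], argument=value, ...), one row to a line, values as JSON. carry_out: Moves the arm, as the interface text tells. Its arguments: {"type":"object","properties":{"deltas":{"type":"array","items":{"type":"array","items":{"type":"number"}}},"force":{"type":"number"}},"required":["deltas"]}

```bash
mkdir -p pics; cat > h.py <<'E'
import numpy as np, cv2
from workcell import manip, camera, ticket, boxes_of, outline_of
def cloud(p):
    h,w=p["depth"].shape; f=h/2/np.tan(np.radians(p["vertical_fov"])/2)
    K=np.array([[f,0,p["cx"]],[0,f,p["cy"]],[0,0,1.]])
    uv=np.stack(np.meshgrid(np.arange(w),np.arange(h)),-1).reshape(-1,1,2).astype(np.float64)
    s=cv2.undistortPoints(uv,K,np.array([p["k1"],0,0,0.])).reshape(h,w,2)
    d=p["depth"][...,None]; X=np.concatenate([s*d,d],-1)
    R,t=np.array(p["R"]),np.array(p["t"])
    return (X-t)@R
def save(p,n): cv2.imwrite("pics/"+n,p["img"][...,::-1])
E
python3 - <<'E'
from h import *
np.set_printoptions(precision=4,suppress=True)
for n in ("scene","top"):
    p=camera(n); save(p,n+"0.png"); X=cloud(p)
    print(n,-np.array(p["R"]).T@p["t"])
    for q in ("stand","tape","pillbox","lota","parrot","mirror","clip"):
        b=boxes_of(q,p); o=outline_of(q,p)
        print(q,[(np.round(i["position"],3),round(i["conf"],2)) for i in b[:2]])
        if o:
            m=o[0]["region"]&(p["depth"]>0); P=X[m]
            print("   ",m.sum(),np.percentile(P,[2,50,98],axis=0).round(3).tolist())
    for q in ("foot_l","foot_r","head_l","head_r"):
        print(q,[(np.round(i["position"],3),round(i["conf"],2)) for i in boxes_of(q,p)[:2]])
o=manip.get_obs();print(o["position"],o["ee_rot"],o["clock"],o["grip_width"])
E
```

```text
scene [ 1.0939 -0.1509  0.8605]
stand [(array([ 0.598, -0.096,  0.098]), 0.74), (array([0.609, 0.021, 0.001]), 0.38)]
    42632 [[0.383, -0.221, -0.376], [0.665, -0.023, 0.0], [0.777, 0.186, 0.004]]
tape [(array([ 0.608,  0.023, -0.002]), 0.66)]
    818 [[0.536, -0.056, -0.002], [0.615, 0.03, 0.001], [0.665, 0.101, 0.005]]
pillbox [(array([ 0.6  , -0.1  ,  0.103]), 0.58)]
    854 [[0.699, 0.094, 0.002], [0.731, 0.121, 0.012], [0.754, 0.153, 0.023]]
lota [(array([ 0.43 , -0.034,  0.071]), 0.84), (array([ 0.609,  0.024, -0.001]), 0.33)]
    1501 [[0.384, -0.065, 0.022], [0.429, -0.032, 0.071], [0.449, 0.003, 0.105]]
parrot [(array([0.405, 0.092, 0.044]), 0.63), (array([ 0.662, -0.02 ,  0.   ]), 0.22)]
    789 [[0.384, 0.07, -0.0], [0.409, 0.089, 0.046], [0.423, 0.116, 0.095]]
mirror []
    2573 [[0.406, -0.203, 0.001], [0.421, -0.16, 0.06], [0.446, -0.114, 0.126]]
clip [(array([0.732, 0.123, 0.009]), 0.73)]
    892 [[0.698, 0.094, 0.0], [0.731, 0.121, 0.011], [0.754, 0.153, 0.023]]
foot_l [(array([ 0.601, -0.098,  0.098]), 0.71)]
foot_r [(array([ 0.601, -0.098,  0.098]), 0.71)]
head_l 
[... 687 characters left out ...]
3, 0.008, 0.109]]
parrot [(array([0.402, 0.096, 0.059]), 0.65)]
    540 [[0.367, 0.074, 0.002], [0.4, 0.094, 0.06], [0.42, 0.12, 0.097]]
mirror [(array([ 0.417, -0.153,  0.027]), 0.65), (array([0.401, 0.091, 0.062]), 0.63)]
    1193 [[0.385, -0.198, 0.011], [0.418, -0.152, 0.027], [0.442, -0.112, 0.127]]
clip [(array([0.731, 0.127, 0.007]), 0.58)]
    502 [[0.696, 0.1, 0.004], [0.727, 0.124, 0.013], [0.751, 0.151, 0.024]]
foot_l [(array([ 0.568, -0.088,  0.107]), 0.72)]
foot_r [(array([ 0.568, -0.088,  0.107]), 0.72)]
head_l [(array([ 0.57 , -0.087,  0.109]), 0.75)]
head_r [(array([ 0.57 , -0.087,  0.109]), 0.75)]
[ 0.2363 -0.5786  0.2533] [0.9813 0.1927 0.     0.    ] 1.9 1.0001952372003389
```

```bash
python3 - <<'E'
from h import *
p=camera("top"); X=cloud(p)
def rect(P): 
    r=cv2.minAreaRect((P[:,:2]*1000).astype(np.float32)); return np.round(r[0],1),np.round(r[1],1),round(r[2],1),cv2.boxPoints(r).round(0).tolist()
t=outline_of("tape",p)[0]["region"]; m=t&(abs(X[...,2])<.008)&(p["img"].min(-1)>150)
print("tape",m.sum(),rect(X[m]))
b=outline_of("pillbox",p)[0]["region"]
m=cv2.dilate(b.astype(np.uint8),np.ones((5,5)))>0
m&=(X[...,2]>.1); print("top of box",m.sum(),X[m][:,2].mean(),rect(X[m]))
s=outline_of("stand",p)[0]["region"]&(abs(X[...,2])<.01); print("stand",rect(X[s]))
o=p["img"].copy(); o[t]=[255,0,0]; o[b]=[0,0,255]
a=np.hstack([p["img"],o])[:, :]; cv2.imwrite("pics/a.png",cv2.resize(a,(800,300))[...,::-1])
E
```

```text
tape 884 (array([599.5,  24.7]), array([151.5, 118.1]), 79.9, [[528.0, -40.0], [644.0, -60.0], [671.0, 89.0], [555.0, 110.0]])
top of box 569 0.11369722684743937 (array([533.4, -47. ]), array([ 61.2, 187.1]), 39.4, [[450.0, 6.0], [569.0, -139.0], [616.0, -100.0], [498.0, 45.0]])
stand (array([559.8, -19.5]), array([421.8, 420.4]), 3.0, [[338.0, 179.0], [360.0, -240.0], [781.0, -218.0], [759.0, 201.0]])
```

View pics/top0.png

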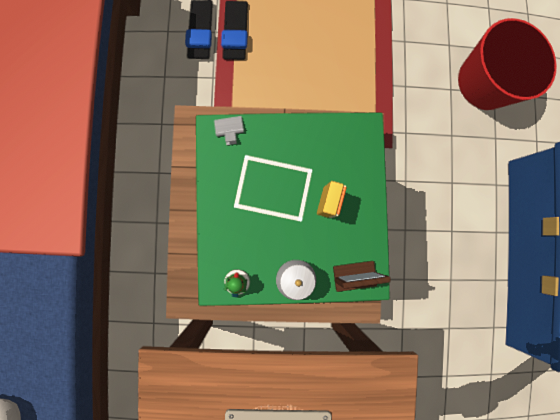

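View pics/scene0.png

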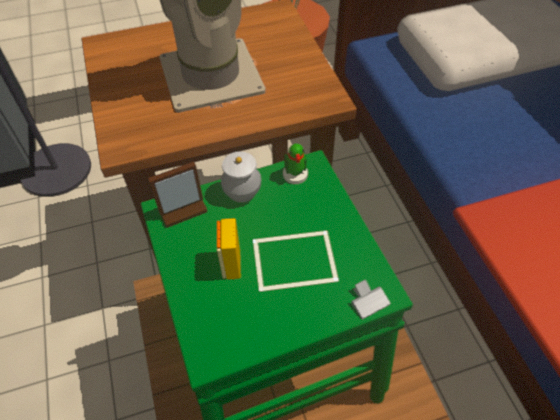

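The top view shows the tape at about (273,188), the box at (333,199) to its right (−y), and the lota, parrot and mirror in the bottom row. The scene view agrees. The box fit picked up stray points, so I'll redo it by colour and height.

```bash
python3 - <<'E'
from h import *
p=camera("top"); X=cloud(p)
g=lambda P:cv2.minAreaRect((P*1000).astype(np.float32))
c=np.array([.5995,.0247]); ty=np.array([.175,.985]); tx=np.array([.985,-.175]); A=np.stack([tx,ty],1)
Q=(X[...,:2]-c)@A   # tape frame
near=(abs(Q[...,0])<.06)&(Q[...,1]<-.05)&(Q[...,1]>-.2)&(X[...,0]>.5)
m=near&(X[...,2]>.106)&(X[...,2]<.12)
print(m.sum(),g(Q[m]),np.percentile(Q[m],[1,50,99],axis=0))
m2=near&(X[...,2]>.015)&(X[...,2]<.095); print(m2.sum(),np.percentile(Q[m2],[2,50,98],axis=0))
E
```

```text
541 ((-7.0791778564453125, -121.6087875366211), (33.98810577392578, 63.91607666015625), 85.45420837402344) [[-0.03812424 -0.13882623]
 [-0.00723501 -0.12077929]
 [ 0.02408391 -0.10436822]]
166 [[-0.03928376 -0.1333894 ]
 [-0.01872843 -0.10574167]
 [ 0.02207418 -0.1032633 ]]
```

Emit:
carry_out([
  [0.3,-0.18,0,0,-0.3],
  [0.65,-0.39,0,0,-0.3],
  [1,-0.6,0,0,-0.3],
])

```text
clock: 2.52
position: [0.3421, -0.437, 0.2534]
ee_rot: [0.981, 0.193, 0.0, 0.0]
ft_force: [0.6, -0.3, 0.3]
grip_width: 0.376
grasp_force: 0.0
```

Emit:
carry_out([
  [0.35,-0.2,0,0,-0.3],
  [0.7,-0.42,0,0,-0.3],
  [1,-0.6,0,0,-0.3],
])

```text
clock: 2.9
position: [0.4473, -0.2963, 0.2536]
ee_rot: [0.981, 0.193, 0.0, 0.0]
ft_force: [0.4, -0.2, 0.3]
grip_width: 0.353
grasp_force: 0.0
```

Emit:
carry_out([
  [0.35,-0.2,0,-0.3,-0.3],
  [0.7,-0.42,0,-0.6,-0.3],
  [0.95,-0.6,0,-0.887,-0.3],
  [0.95,-0.6,0,-0.887,-0.3],
])

```text
clock: 3.4
position: [0.5455, -0.1569, 0.2534]
ee_rot: [0.909, 0.417, 0.001, -0.001]
ft_force: [0.1, -0.8, -0.4]
grip_width: 0.347
grasp_force: 0.0
```

Emit:
carry_out([
  [0,0,0,-0.3,-0.3],
  [0,0,0,-0.6,-0.3],
  [0,0,0,-0.887,-0.3],
  [0,0,0,-0.887,-0.3],
  [0,0,0,-0.887,-0.3],
])

```text
clock: 4.03
position: [0.5437, -0.162, 0.2533]
ee_rot: [0.792, 0.61, -0.0, 0.0]
ft_force: [-0.1, 0.5, 0.1]
grip_width: 0.352
grasp_force: 0.0
```

Emit:
carry_out([
  [0,0.06,0.3,0,-0.3],
  [0,0.06,0.65,0,-0.3],
  [0,0.06,0.97,0,-0.3],
  [0,0.06,0.97,0,-0.3],
  [0.2,0.06,0.97,0,-0.3],
  [0.2,0.06,0.97,0,-0.3],
])

```text
clock: 4.78
position: [0.562, -0.1321, 0.1106]
ee_rot: [0.79, 0.613, 0.001, 0.001]
ft_force: [0.5, -0.2, 0.2]
grip_width: 0.351
grasp_force: 0.0
```

```bash
python3 - <<'E'
from h import *
p=camera("scene"); cv2.imwrite("pics/b.png",cv2.resize(p["img"][130:340,120:400],None,fx=2,fy=2)[...,::-1])
E
```

```text
(no output)
```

View pics/b.png

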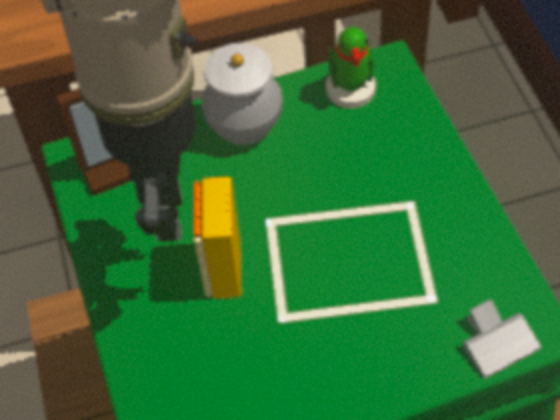

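The fingers are at crop (160,215), behind the cover and high, with the box at (218,238) and the tape ahead of it. Now I'll push.

Emit:
carry_out([
  [0.05,0,0,0,-0.3],
  [0.1,0,0,0,-0.3],
  [0.14,0,0,0,-0.3],
  [0.18,0,0,0,-0.3],
  [0.22,0,0,0,-0.3],
  [0.26,0,0,0,-0.3],
  [0.3,0,0,0,-0.3],
  [0.34,0,0,0,-0.3],
  [0.34,0,0,0,-0.3],
  [0.34,0,0,0,-0.3],
  [0.34,0,0,0,-0.3],
  [0,0,0,0,-0.3],
  [-0.25,0,0,0,-0.3],
  [-0.25,0,0,0,-0.3],
])

```text
clock: 6.58
position: [0.5495, -0.175, 0.1076]
ee_rot: [0.793, 0.609, -0.001, 0.0]
ft_force: [-0.4, 1.3, 0.1]
grip_width: 0.349
grasp_force: 0.0
```

```bash
cat > m.py <<'E'
from h import *
import sys
c=np.array([.5995,.0247]); A=np.array([[.985,.175],[-.175,.985]])
p=camera("top"); X=cloud(p); Q=(X[...,:2]-c)@A
m=(abs(Q[...,0])<.075)&(abs(Q[...,1]+.03)<.13)&(X[...,2]>.026)&(X[...,2]<.045)
n,l,s,_=cv2.connectedComponentsWithStats(m.astype(np.uint8)); k=1+np.argmax(s[1:,4])
r=cv2.minAreaRect((Q[l==k]*1000).astype(np.float32)); print(s[k],r,cv2.boxPoints(r).round(1).tolist(),np.median(X[l==k][:,2]))
save(p,sys.argv[1]); print(manip.get_obs()["position"])
E
python3 m.py c.png
```

```text
[ 267  172   57   42 1513] ((-2.6724395751953125, -48.736995697021484), (109.49729919433594, 63.36500549316406), 86.3530502319336) [[-37.79999923706055, -101.4000015258789], [25.5, -105.4000015258789], [32.400001525878906, 3.9000000953674316], [-30.799999237060547, 7.900000095367432]] 0.034564644432138324
[ 0.55026376 -0.17252043  0.10777173]
```

View pics/c.png

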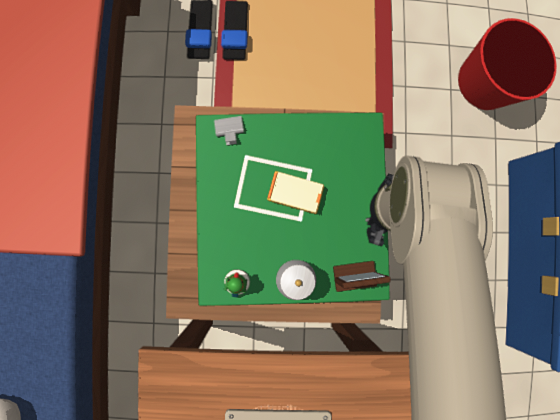

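The box lies cover-up at (296,191), sticking about 29 mm out of the tape's near end. I'll lower the fingers behind it and slide it forward.

Emit:
carry_out([
  [0,0,0.25,0,-0.3],
  [0,0,0.49,0,-0.3],
  [0.2,0,0.49,0,-0.3],
  [0.45,0,0.49,0,-0.3],
  [0.45,0,0.49,0,-0.3],
  [0.45,0,0.49,0,-0.3],
])

```text
clock: 7.38
position: [0.5678, -0.105, 0.0343]
ee_rot: [0.791, 0.612, -0.0, 0.0]
ft_force: [0.1, 0.0, -0.7]
grip_width: 0.345
grasp_force: 0.0
```

Emit:
carry_out([
  [0.06,0,0,0,-0.3],
  [0.11,0,0,0,-0.3],
  [0.15,0,0,0,-0.3],
  [0.19,0,0,0,-0.3],
  [0.23,0,0,0,-0.3],
  [0.27,0,0,0,-0.3],
  [0.31,0,0,0,-0.3],
  [0.35,0,0,0,-0.3],
  [0.39,0,0,0,-0.3],
  [0.43,0,0,0,-0.3],
  [0.45,0,0,0,-0.3],
  [0.45,0,0,0,-0.3],
  [0.3,0,0,0,-0.3],
  [0,0,0,0,-0.3],
  [0,0,-0.3,0,-0.3],
  [-0.3,0,-0.6,0,-0.3],
  [-0.5,0,-0.6,0,-0.3],
  [-0.5,0,-0.6,0,-0.3],
])

```text
clock: 9.62
position: [0.5481, -0.1813, 0.1246]
ee_rot: [0.792, 0.61, -0.0, 0.001]
ft_force: [-0.4, 0.4, 0.0]
grip_width: 0.353
grasp_force: 0.0
```

```bash
python3 m.py d.png
```

```text
[ 245  165   57   42 1507] ((1.5762310028076172, -0.2335052490234375), (108.85009002685547, 63.89051055908203), 85.05400848388672) [[-34.900001525878906, -51.70000076293945], [28.700000762939453, -57.20000076293945], [38.099998474121094, 51.20000076293945], [-25.600000381469727, 56.70000076293945]] 0.03456133648778754
[ 0.54844133 -0.17908309  0.1242292 ]
```

View pics/d.png

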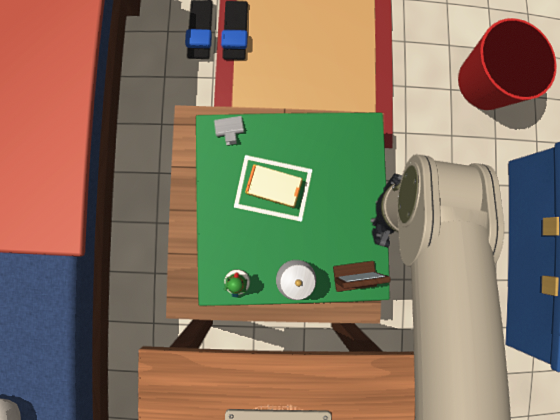

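The box lies cover-up at (273,186), entirely inside the tape and about 18 mm from its nearest outer edge. The bystanders haven't moved and the gripper is clear, so I'll hand in.

```bash
python3 -c "
from workcell import ticket
print(ticket.hand_in())"
```

```text
the job is handed in; nothing more can be done
None
```

The pill box now lies flat, cover up, fully inside the white tape with about 18 mm to spare; the lota, parrot, mirror and clip were not touched, and the job was handed in at about 10 s on the clock.

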